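# Check a wafer chuck for a proud centre with a straightedge

### The job

Check whether the centre of the large wafer chuck stands proud: take the steel straightedge by its black grip, set it down gently, flat across the middle of the chuck's face, and let go. Then rock it with light presses from above, first its round end until that dips to the face, then its square end likewise, and leave it lying across the middle of the chuck.

Things in the scene. Friction and masses are not known exactly. Their poses are not given: they have to be found in the camera images.
- straightedge: Loose steel bar, 162 long, 30 wide, 10 mm thick, 0.35 kg. Origin: centre of its underside, its balance point within a few mm; x along the bar to the round end, z up. Black grip block on its middle: 50 long (x), 18 wide (y), from 10 to 40 mm above the underside. The round end is a 44 mm disc (centre x=+60); the square end is at x=-80. A shorter bar without grip is not it.
- round_end (a point): Point on the top face of the straightedge in the centre of its round end, 60 mm from the straightedge's middle and 10 mm above its underside: the place to press that end.
- square_end (a point): Point on the top face of the straightedge near its square end, 60 mm from the straightedge's middle (20 mm in from the end) and 10 mm above its underside: the place to press that end.
- chuck: Dark metal disc, 220 mm across, fixed. Origin: centre of its underside, z up. Flat face at 26 mm; a 40 mm steel insert in its centre stands 5 mm proud (top at 31 mm). A bar laid centrally balances on it; pressed on an end with 1 to 3 N it tips, that end dips about 4 mm to the face and stops hard; let go, it may swing back. The 110 mm disc nearby is not it.
Things that resemble listed ones, but are neither listed nor needed, are in the scene too. Several things look just like the straightedge: the one meant starts farthest from the robot's base. Leave any yellow look-alike of the chuck alone.

How it is judged:
By the outcome, as a careful person would: the job done as asked, in the order asked, and still so for the second after the job is handed in, with the robot touching nothing.
It also fails if it takes over 51 s, if anything falls off the work surface, if the arm or the gripper's body presses on something with over 40 N, if the wrist force passes 120 N, or if a joint passes its speed limit or range.

### The arm

A 7-joint arm with a two-finger parallel gripper is mounted at the origin on the work surface. World frame = base frame: x ahead of the robot, y to its left, z up, the work surface at z = 0. Lengths are in mm, angles in rad, forces in N, time in s.
With the tool pointing down it reaches from about 350 to 900 mm from the base axis. Payload 19.9 kg.
Tool frame: the origin (TCP) lies midway between the tips of the shut fingers; the grasp point (between the pads) lies 19 mm behind it; z points along the fingers, x is the direction in which the jaws open and shut, and the axes are right-handed (so a half turn about z gives the same grasp; the last joint's range is limited). The gripper opens to 85 mm and grips with 20 to 120 N. Pads are 22 mm wide; open, the fingers measure 114 mm over their backs; the gripper's body (76 mm by 85 mm) begins 54 mm behind the grasp point. The pads swing forward as they close: fully open they stand 13 mm farther back than shut.
Start: joints at [-1.317, 0.417, -0.01, 1.614, 0.005, 1.111, -0.053], TCP at [182.18, 597.839, 231.26] pointing down, gripper open.
Joint ranges: [-2.81, 2.81], [-0.39, 2.02], [-1.27, 1.25], [0.06, 2.57], [-1.19, 4.33], [0.19, 2], [-2.82, 2.82]. Speed limits (rad/s): [1.89, 1.89, 2.39, 2.39, 3.01, 3.01, 3.01].

### API

Orientations are given as a rotation vector (axis times angle).
In Python, from plant import robot gives the robot as it stands. Calls block until the motion is done:
- robot.move_to(position, orientation): joint-space move of the TCP to a pose.
- robot.line_to(position, rate=150, frame=None): straight line of the TCP; frame=None keeps the orientation; rate is the mean speed in mm/s.
- robot.move_joints(angles): joint-space move.
- robot.ungrasp() and robot.close(): open the fingers fully, or close them until they stop; the grip force is fixed at half the most.
- robot.sleep(seconds).
- robot.ik(position, orientation): joint angles nearest the present ones, or None.
- robot.camera(name): name is "scene" or "top" or "wrist"; returns a dict with "img" (384x512x3 uint8, red, green, blue), "range_z" (384x512 float32, mm along the optical axis (not along the pixel's ray), 0 where there is no reading), "mtx" (3x3 intrinsics, pixels), "xyz" and "rotation" of the camera in the world. Camera axes: x right, y down, z forward; pixel columns grow to the right and rows downward; lengths in mm; the calibration is good to about 2 mm. The wrist camera is an equidistant fisheye: a pixel r from the principal point sees the ray r / f radians off the axis. A picture is of the moment at which its call begins.
A pose or a line that the arm cannot do raises robot.PlanningError and nothing moves.
- robot.finish_job(): hands the job in, once; it reports no verdict.
Trained networks look in a picture, given as the dict that the camera call returned (one of the last four; its "shot" number tells which), for a name from the list of things; names that differ only in an ending like _2 or _b are one class to them, and where a whole thing is asked for, a point or a joint stands for the part that bears it (a point fixed in the world has none). Each returns a list of dicts, best first, with "p" (0 to 1); they miss things now and then, are a little off and sometimes report something else, mostly with a low value. They report only what shows in the picture. A call takes as long as a camera call. They do not tell look-alikes from the thing itself.
- robot.recognise(picture, target): "xyz" ([x, y, z] in mm, in world coordinates, good to about 4 mm: the middle of the surface that is visible of it).
- robot.trace(picture, target): "region" (384x512 bool, what is visible of it).
Readings, each from a call of its own:
- robot.current_time_s(): time.
- robot.current_joint_pos(): joint angles.
- robot.current_dq(): joint speeds.
- robot.current_effort(): joint torques, N m.
- robot.current_ee_pos(): TCP position.
- robot.current_tool_rot(): TCP orientation.
- robot.current_ft_force(): force on the tool from outside, world axes, zero at the start.
- robot.current_moment(): the same for the moment, N m.
- robot.current_grip_width(): finger opening in mm.
Only numpy, scipy, OpenCV 4.12 (cv2) and the standard library are available. Lean on these libraries where they do the work, as an engineer would, in place of code of your own. Each camera call takes 0.05 s, during which the arm holds its last target.

## Working session

There is one attempt and no reset: what is moved stays moved. The work goes in short steps, each a Python script; the robot and the scene stay as the last script left them, time stands still between calls to the robot, and variables do not carry over. Pictures are saved under pics/ and viewed, and the job is handed in when it is done.

```bash
mkdir -p pics; ls
cat > h.py <<'E'
import numpy as np, cv2
from plant import robot
def save(p,name,crop=None,scale=1):
    im=p["img"][:,:,::-1]
    if crop: im=im[crop[1]:crop[3],crop[0]:crop[2]]
    cv2.imwrite("pics/"+name,cv2.resize(im,None,fx=scale,fy=scale,interpolation=cv2.INTER_CUBIC))
def proj(p,w):
    c=np.asarray(p["rotation"]).T@(np.asarray(w)-p["xyz"]); q=p["mtx"]@c; return q[:2]/q[2]
def cloud(p):
    z=p["range_z"]; v,u=np.mgrid[:384,:512]; K=p["mtx"]
    c=np.stack([(u-K[0,2])/K[0,0]*z,(v-K[1,2])/K[1,1]*z,z],-1)
    w=c@np.asarray(p["rotation"]).T+p["xyz"]; w[z==0]=np.nan; return w
E
python3 - <<'E'
from h import *
for n in ("scene","top"):
    p=robot.camera(n); save(p,n+"0.png",scale=1.5); print(n,p["xyz"],np.round(p["rotation"],2).tolist(), p["mtx"].tolist())
    for t in ("straightedge","chuck","round_end"):
        for d in robot.recognise(p,t): print(t,round(d["p"],2),np.round(d["xyz"]),np.round(proj(p,d["xyz"])), round(np.hypot(*d["xyz"][:2])))
print(robot.current_time_s(), robot.current_tool_rot(), robot.current_grip_width())
E
```

```text
pics
scene [878.36438343 941.48542771 905.94663431] [-0.67, -2.61, 1.18] [[430.96548927774336, 0.0, 255.539325158609], [0.0, 430.96548927774336, 186.58154200219985], [0.0, 0.0, 1.0]]Traceback (most recent call last):
  File "<stdin>", line 5, in <module>
  File "h.py", line 8, in proj
    c=np.asarray(p["rotation"]).T@(np.asarray(w)-p["xyz"]); q=p["mtx"]@c; return q[:2]/q[2]
                                                              ~~~~~~~~^~
ValueError: matmul: Input operand 1 does not have enough dimensions (has 0, gufunc core with signature (n?,k),(k,m?)->(n?,m?) requires 1)
```

Rotation is a rotation vector.

```bash
sed -i 's/np.asarray(p\["rotation"\])/R(p)/g; s/^def save/def R(p): return cv2.Rodrigues(np.asarray(p["rotation"],float))[0]\ndef save/' h.py
python3 - <<'E'
from h import *
for n in ("scene","top"):
    p=robot.camera(n); save(p,n+"0.png",scale=1.5); print(n,p["xyz"],np.round(p["rotation"],2).tolist())
    for t in ("straightedge","chuck","round_end"):
        for d in robot.recognise(p,t): print(t,round(d["p"],2),np.round(d["xyz"]),np.round(proj(p,d["xyz"])), round(np.hypot(*d["xyz"][:2])))
print(robot.current_time_s(), robot.current_tool_rot(), robot.current_grip_width())
E
```

```text
scene [878.36438343 941.48542771 905.94663431] [-0.67, -2.61, 1.18]
straightedge 0.71 [ 603. -210.   11.] [166. 162.] 638
straightedge 0.5 [ 200. -350.   11.] [251. 111.] 403
straightedge 0.49 [ 409. -314.   16.] [206. 129.] 515
chuck 0.81 [584. 229.  24.] [227. 243.] 627
chuck 0.76 [310. 490.  26.] [371. 272.] 580
round_end 0.96 [ 602. -208.   10.] [166. 162.] 637
round_end 0.74 [ 198. -347.   11.] [252. 111.] 400
round_end 0.71 [ 409. -316.   10.] [206. 130.] 517
top [  86.87016706   54.08651001 1601.43416918] [-2.08, 2.14, -0.24]
straightedge 0.95 [ 595. -210.    7.] [319. 150.] 631
straightedge 0.72 [ 185. -365.   10.] [371. 265.] 409
straightedge 0.66 [ 397. -336.    9.] [358. 203.] 520
chuck 0.97 [303. 475.  25.] [123. 236.] 563
chuck 0.74 [572. 218.  25.] [198. 158.] 612
round_end 0.83 [ 187. -369.    3.] [372. 264.] 414
round_end 0.78 [ 396. -334.   13.] [358. 204.] 518
round_end 0.56 [ 595. -212.   10.] [319. 150.] 631
0.5 [ 2.52456072e+00  1.86962789e+00 -9.13299276e-05] 85.16172884248209
```

View pics/scene0.png

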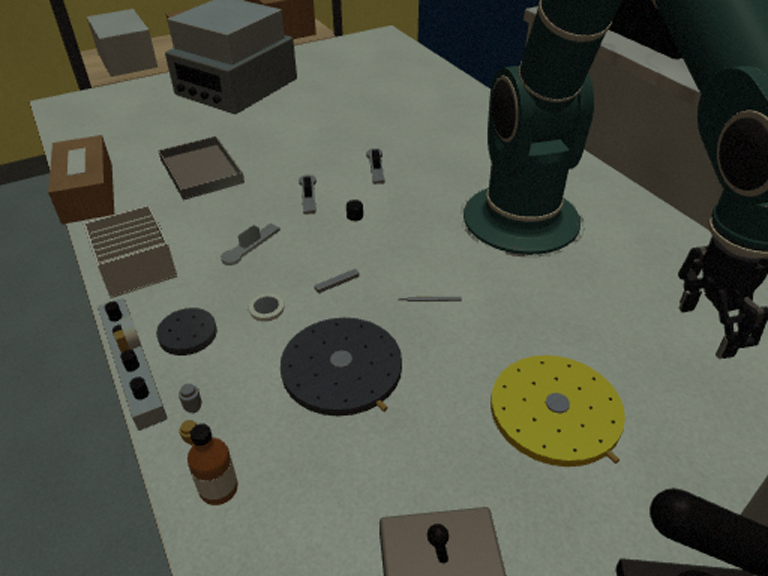

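View pics/top0.png

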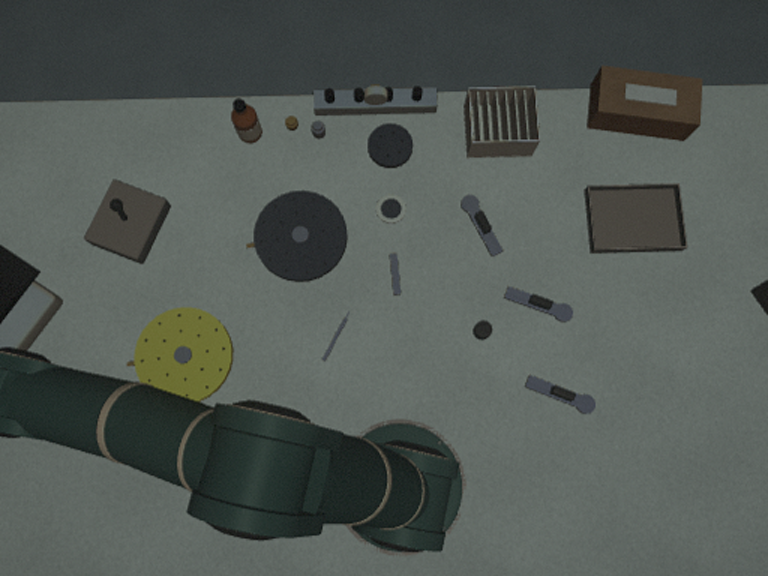

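Candidates in the top picture: A at (483,222), B at (538,302) and C at (560,393), plus a gripless short bar at (395,273), which is out. A is farthest from the base (about 631 vs 520 and 410 mm). For the chuck I take the dark 220 mm disc at (300,236), not the yellow one at (183,355) or the small disc at (390,145). Next I'll check close crops and measure.

Run:
```python
from h import *
ps={}
for n in ("scene","top"):
    p=robot.camera(n); W=cloud(p)
    np.savez(n+".npz",W=W,img=p["img"])
    u=(166,162) if n=="scene" else (320,148)
    save(p,n+"_crop.png",(u[0]-45,u[1]-45,u[0]+45,u[1]+45),6)
    for t,c in (("straightedge",(598,-210)),("chuck",(578,224))):
        for d in robot.trace(p,t):
            m=d["region"]; P=W[m]; P=P[~np.isnan(P[:,0])]; 
            if len(P)<20 or np.hypot(*(np.median(P,0)[:2]-c))>60: continue
            r=cv2.minAreaRect(P[:,:2].astype(np.float32))
            print(n,t,round(d["p"],2),m.sum(),"med",np.round(np.median(P,0),1),"rect",np.round(r[0],1),np.round(r[1],1),round(r[2],1),"z pct",np.round(np.percentile(P[:,2],[2,50,98]),1))
            if t=="chuck":
                Q=P[P[:,2]>15]; (c2,r2)=cv2.minEnclosingCircle(Q[:,:2].astype(np.float32)); print(np.round(c2,1),r2)
                cs=cv2.fitEllipse(max(cv2.findContours(m.astype(np.uint8),0,1)[0],key=len)); print(cs)
    tb=W[140:200,20:60] if 0 else W[..., 2][250:300,300:330]; print("table z",np.nanmedian(tb))
```

```text
scene straightedge 0.86 413 med [ 606.5 -203.8    9.7] rect [ 599.3 -208.8] [160.7  44.5] 22.3 z pct [-0.8  9.7 40.5]
scene chuck 0.55 4293 med [585.7 232.3  25.3] rect [575.4 210.6] [240.  223.7] 67.5 z pct [10.2 25.3 30.3]
[577.  226.8] 121.0486831665039
((227.27029418945312, 244.20352172851562), (65.27242279052734, 82.12663269042969), 85.89736938476562)
table z -0.6097930457141274
top straightedge 0.64 381 med [ 593.4 -213.6   12.1] rect [ 596.4 -216.1] [157.5  37.9] 22.8 z pct [ 1.6 12.1 44.7]
top chuck 0.97 2970 med [576.8 211.9  26.4] rect [578.8 216.2] [222.3 218. ] 85.5 z pct [17.1 26.4 34. ]
[578.4 217.2] 113.69977569580078
((199.70689392089844, 156.4683074951172), (59.22175216674805, 62.06574630737305), 87.26866912841797)
table z 0.2874733990686309
```

View pics/top_crop.png

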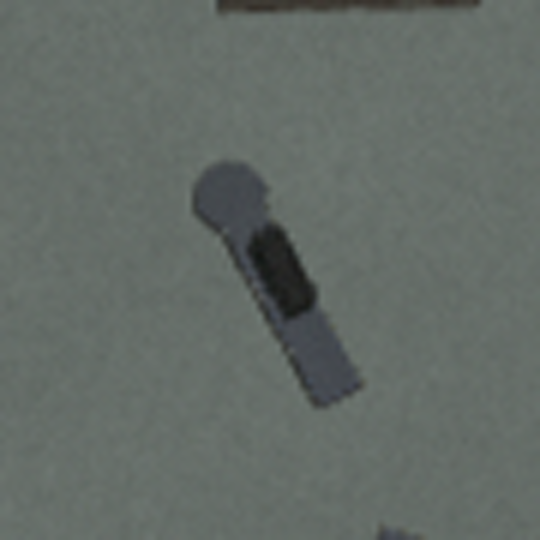

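Confirmed: A is a bar with a grip, round end toward upper left in the crop (world yaw about +22.5°). I'll hover over it and refine with the wrist camera.

```bash
cat >> h.py <<'E'
def down(deg):
    a=np.radians(deg); Rz=np.array([[np.cos(a),-np.sin(a),0],[np.sin(a),np.cos(a),0],[0,0,1]])
    return cv2.Rodrigues(Rz@np.diag([1.,-1,-1]))[0].ravel()
def fray(p,u,v):
    K=p["mtx"]; d=np.stack([(np.asarray(u,float)-K[0,2]),(np.asarray(v,float)-K[1,2])],-1)
    r=np.linalg.norm(d,axis=-1); th=r/K[0,0]; s=np.where(r>1e-9,np.sin(th)/np.maximum(r,1e-9),0)
    return np.stack([d[...,0]*s,d[...,1]*s,np.cos(th)],-1)
def fplane(p,u,v,z):
    w=fray(p,u,v)@R(p).T; t=(z-p["xyz"][2])/w[...,2]; return p["xyz"]+w*t[...,None]
def fcloud(p):
    v,u=np.mgrid[:384,:512]; r=fray(p,u,v); z=p["range_z"].astype(float)
    W=(r/r[...,2:]*z[...,None])@R(p).T+p["xyz"]; W[(z==0)|(r[...,2]<0.2)]=np.nan; return W
E
python3 - <<'E'
from h import *
o=down(-67.5); print(robot.ik([598,-212,200],o))
t=robot.current_time_s(); robot.move_to([598,-212,180],o); print(robot.current_time_s()-t,robot.current_joint_pos(),robot.current_ee_pos())
p=robot.camera("wrist"); save(p,"w1.png",scale=1.5); np.savez("w1.npz",**{k:p[k] for k in("img","range_z","mtx","xyz","rotation")})
print(p["xyz"],p["mtx"])
W=fcloud(p)
for d in robot.trace(p,"straightedge"):
    m=d["region"];P=W[m];P=P[~np.isnan(P[:,0])]
    r=cv2.minAreaRect(P[:,:2].astype(np.float32)); print(round(d["p"],2),m.sum(),np.round(r[0],1),np.round(r[1],1),r[2],np.round(np.percentile(P[:,2],[2,20,50,80,98]),1))
    G=P[P[:,2]>36]; 
    if len(G)>5: r=cv2.minAreaRect(G[:,:2].astype(np.float32)); print("grip",len(G),np.round(r[0],1),np.round(r[1],1),r[2])
    B=P[(P[:,2]>6)&(P[:,2]<14)]
    if len(B)>5: r=cv2.minAreaRect(B[:,:2].astype(np.float32)); print("bar",len(B),np.round(r[0],1),np.round(r[1],1),r[2])
E
```

```text
[-0.38845061  0.67956593  1.02215496  1.64342868 -0.61942973  1.1773861
 -0.39495633]
3.1917 [-0.39961104  0.72246776  1.04597725  1.66133012 -0.67371955  1.16201086
 -0.35541657] [ 598.29947475 -211.22718335  179.90196293]
[ 660.28031496 -186.54603653  323.73157567] [[297.31863964   0.         250.78583246]
 [  0.         297.31863964 191.90465183]
 [  0.           0.           1.        ]]
0.65 4098 [ 595.4 -214.5] [162.4  40.8] 22.83758544921875 [ 9.8 10.7 11.4 39.7 41.9]
grip 882 [ 595.9 -216. ] [48.7 18. ] 24.713783264160156
bar 3138 [ 595.4 -214.5] [162.4  40.8] 22.83758544921875
0.62 531 [ 507.1 -238.5] [206.5  48.7] 28.101930618286133 [  1.3   7.6  10.9  11.7 124.1]
grip 11 [ 607.5 -208.5] [0.9 7. ] 16.055017471313477
bar 437 [ 423.3 -282.3] [43.3 30.6] 68.76347351074219
```

View pics/w1.png

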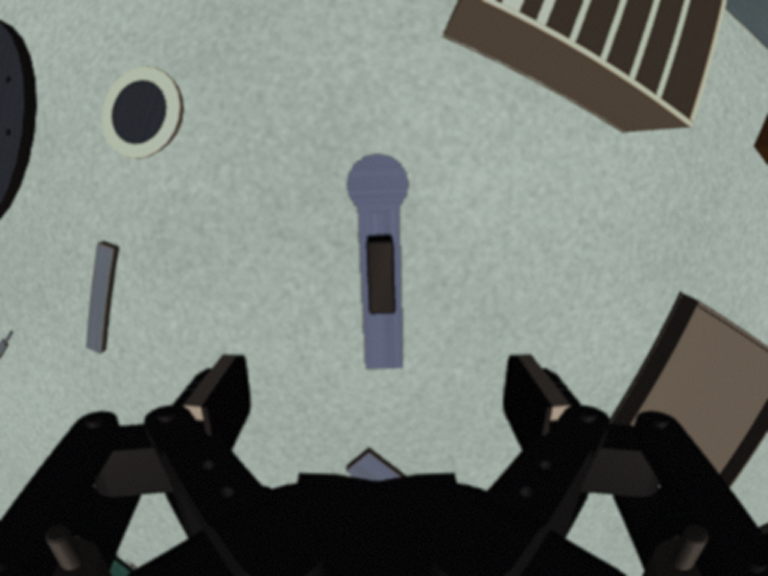

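Picture shows the bar nearly upright, grip at (381,274) and round end at (377,183). The grip centre is (595.7,-215.3), yaw about 23.5°, top at 40 mm, size 49x18, so it matches. Grasping now.

Run:
```python
from h import *
o=down(-66.5)
robot.line_to([595.6,-215.2,60],rate=150,frame=o)
robot.line_to([595.6,-215.2,13.5],rate=60); print(robot.current_ee_pos(),robot.current_ft_force())
robot.close(); print(robot.current_grip_width(),robot.current_ee_pos(),robot.current_ft_force())
robot.line_to([595.6,-215.2,120],rate=120); print(robot.current_grip_width(),robot.current_ft_force(),robot.current_moment(),robot.current_time_s(),robot.current_joint_pos())
p=robot.camera("wrist"); save(p,"w2.png",scale=1.5)
for yaw in range(-90,181,15):
    q=robot.ik([578,222,150],down(yaw)); print(yaw,None if q is None else np.round(q,2))
```

```text
[ 595.76363643 -215.36585457   13.80476132] [ 0.42340437  0.35745181 -0.59218291]
17.117654076086797 [ 595.75451995 -215.33602289   13.73695775] [-0.06855178 -0.17697961  3.33265729]
17.110239357160516 [-0.64220393 -0.16820675 -4.08278616] [ 0.05192417  0.00269693 -0.00066423] 7.6333 [-0.35868811  0.78154924  0.98190019  1.70742389 -0.73286645  1.06616689
 -0.29229887]
-90 [-1.16  0.8   1.14  1.73 -0.79  1.15 -1.36]
-75 [-1.14  0.77  1.09  1.73 -0.75  1.13 -1.13]
-60 [-1.12  0.74  1.04  1.73 -0.71  1.1  -0.9 ]
-45 [-1.09  0.71  0.99  1.73 -0.66  1.08 -0.67]
-30 [-1.07  0.68  0.94  1.72 -0.62  1.06 -0.44]
-15 [-1.04  0.66  0.9   1.72 -0.59  1.05 -0.2 ]
0 [-1.02  0.64  0.85  1.72 -0.55  1.03  0.03]
15 [-0.99  0.62  0.81  1.72 -0.52  1.02  0.26]
30 [-0.94  0.6   0.73  1.72 -0.46  1.    0.48]
45 [-0.87  0.57  0.63  1.72 -0.39  0.98  0.68]
60 [-0.82  0.55  0.55  1.72 -0.33  0.97  0.9 ]
75 [-0.77  0.53  0.48  1.71 -0.29  0.97  1.13]
90 [-0.72  0.52  0.42  1.71 -0.25  0.96  1.36]
105 [-0.68  0.51  0.35  1.71 -0.21  0.95  1.58]
120 [-0.01  0.55 -0.55  1.69  0.33  1.    1.42]
135 [ 0.11  0.6  -0.73  1.68  0.45  1.04  1.59]
150 [ 0.22  0.67 -0.91  1.68  0.58  1.09  1.75]
165 [ 0.32  0.76 -1.09  1.68  0.73  1.16  1.92]
180 [ 0.32  0.76 -1.09  1.68  0.73  1.16  2.18]
```

View pics/w2.png

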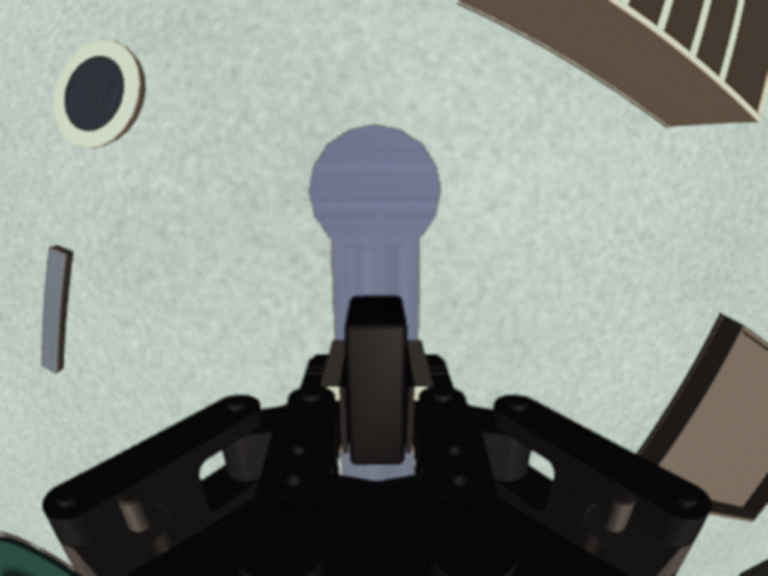

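Grip is solid (width 17.1, moment small, weight about 3.5 N). I'll move near the chuck, offset sideways so that the bar doesn't hide the insert.

Run:
```python
from h import *
o=down(-30)
robot.move_to([618,112,190],o); print(robot.current_time_s(),robot.current_ee_pos(),robot.current_ft_force())
robot.sleep(0.2)
p=robot.camera("wrist"); save(p,"w3.png",scale=1.5); np.savez("w3.npz",**{k:p[k] for k in("img","range_z","mtx","xyz","rotation")})
W=fcloud(p)
for d in robot.trace(p,"chuck"):
    m=d["region"];P=W[m];P=P[~np.isnan(P[:,0])]
    c,r=cv2.minEnclosingCircle(P[P[:,2]>15][:,:2].astype(np.float32)); print(round(d["p"],2),m.sum(),np.round(c,1),r,np.round(np.percentile(P[:,2],[2,50,98]),1))
```

```text
8.95 [618.03912424 110.15780731 189.83299469] [-0.21770341 -1.031182   -3.20189793]
0.63 25256 [570.2 223.3] 118.21421813964844 [25.6 27.3 32.3]
```

View pics/w3.png

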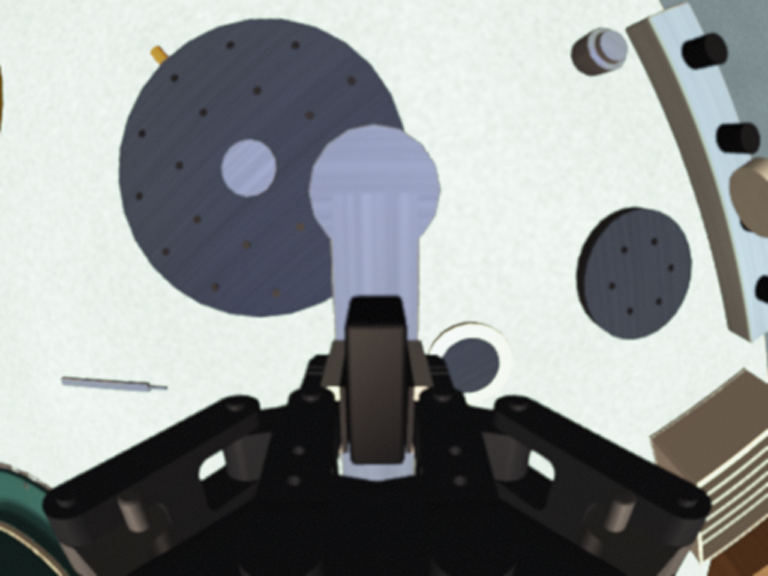

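Run:
```python
from h import *
p=dict(np.load("w3.npz")); W=fcloud(p)
g=cv2.cvtColor(p["img"],cv2.COLOR_RGB2GRAY)
sub=g[80:145,130:200]; _,b=cv2.threshold(sub,0,255,cv2.THRESH_OTSU); 
n,l,s,c=cv2.connectedComponentsWithStats(b)
k=l[112-80,165-130]; m=np.zeros(g.shape,bool); m[80:145,130:200]=l==k
P=W[m]; print("insert",m.sum(),np.nanmedian(P,0)); v,u=np.nonzero(m)
Q=fplane(p,u,v,31.); print(cv2.minEnclosingCircle(Q[:,:2].astype(np.float32)),cv2.minAreaRect(Q[:,:2].astype(np.float32)),Q.mean(0))
# chuck rim via face pixels
mm=(W[...,2]>22)&(W[...,2]<36)&(np.hypot(W[...,0]-572,W[...,1]-223)<135)
# round end in hand
z=W[...,2]; e=(z>160)&(z<215)&(np.hypot(W[...,0]-618,W[...,1]-110)<110)
e[230:]=False
E_=W[e]; d=(E_[:,:2]-[618.04,110.16])
ex=np.array([np.cos(np.radians(60)),np.sin(np.radians(60))]); ey=np.array([-ex[1],ex[0]])
a,bb=d@ex,d@ey
sel=(E_[:,2]<195); print("bar z",np.median(E_[sel][:,2]),"along max",np.percentile(a[sel],[99,100]),)
for lo,hi in((28,36),(36,44),(50,70)):
    q=sel&(a>lo)&(a<hi); print(lo,hi,q.sum(),np.percentile(bb[q],[1,99]) if q.sum() else 0)
print("TCP rot",)
```

```text
insert 1079 [577.13690224 214.082159    32.20075872]
((576.6168823242188, 214.443115234375), 19.927396774291992) ((576.7024536132812, 214.4822235107422), (38.85192108154297, 38.26191711425781), 58.05308151245117) [576.80724686 214.37139773  31.        ]
bar z 187.24022266444086 along max [79.54984093 81.1861575 ]
28 36 898 [-14.68799666  14.79474129]
36 44 942 [-14.51405931  14.99526178]
50 70 3383 [-20.25588545  20.82768763]
TCP rot
```

Run:
```python
from h import *
p=dict(np.load("w3.npz")); print(p["xyz"],robot.current_ee_pos(), robot.current_ft_force())
o=down(-30)
print(p["xyz"][:2]-66.7*np.array([.5,.866]))
print(robot.ik([577,215,44],o))
```

```text
[651.77114272 167.81212938 333.64281454] [618.06121873 111.2473301  189.89748605] [-1.46550567  0.25012701 -3.43363358]
[618.42114272 110.04992938]
[-0.97777209  0.7978873   0.81048304  1.78373411 -0.731257    0.88954789
 -0.3537884 ]
```

```bash
cat >> h.py <<'E'
def fz(n=5):
    a=[]
    for _ in range(n): a.append(robot.current_ft_force()[2]); robot.sleep(0.02)
    return np.mean(a),np.std(a)
E
python3 - <<'E'
from h import *
o=down(-30); x,y=577.4,215.5
robot.line_to([x,y,70],rate=170,frame=o)
robot.line_to([x,y,49],rate=40); robot.sleep(0.2); f0,s=fz(8); print("base",f0,s,robot.current_ee_pos())
z=49
while z>42:
    z-=0.7; robot.line_to([x,y,z],rate=8); f,_=fz(4); print(round(z,1),round(f-f0,2),np.round(robot.current_ee_pos(),1))
    if f-f0>1.0: break
print(robot.current_time_s(),robot.current_ft_force(),robot.current_moment())
E
```

```text
base -3.5039205788354275 0.29861971194638753 [577.44162367 215.55086131  49.12125595]
48.3 0.19 [577.4 215.5  48.3]
47.6 0.31 [577.4 215.5  47.6]
46.9 0.31 [577.4 215.5  46.9]
46.2 0.52 [577.4 215.5  46.2]
45.5 0.69 [577.4 215.6  45.5]
44.8 0.35 [577.4 215.5  44.8]
44.1 12.89 [577.4 215.5  44.7]
13.5833 [-5.7679955  -0.30602943  9.36540095] [-0.16236781  1.15420964  0.02161877]
```

Run:
```python
from h import *
x,y=577.4,215.5
robot.line_to([x,y,44.7],rate=10); robot.sleep(.1); print(fz(4),robot.current_ft_force(),robot.current_ee_pos())
robot.ungrasp(); print(robot.current_grip_width(),robot.current_ft_force())
robot.line_to([x,y,110],rate=120)
robot.line_to([x-33,y-56,180],rate=150)
robot.sleep(0.1)
p=robot.camera("wrist"); save(p,"w4.png",scale=1.5); np.savez("w4.npz",**{k:p[k] for k in("img","range_z","mtx","xyz","rotation")})
print(robot.current_time_s(),robot.current_ft_force(),robot.current_ee_pos())
```

```text
(np.float64(0.04710512883582918), np.float64(0.27198774999822123)) [-0.93680077  1.02913723  1.30852085] [577.43965976 215.54263819  44.7429562 ]
85.69124062801579 [-0.03064146  0.35598019  0.65316135]
16.2917 [-0.50884758 -0.00555319  0.72007674] [544.30508467 159.95780795 179.2389904 ]
```

View pics/w4.png

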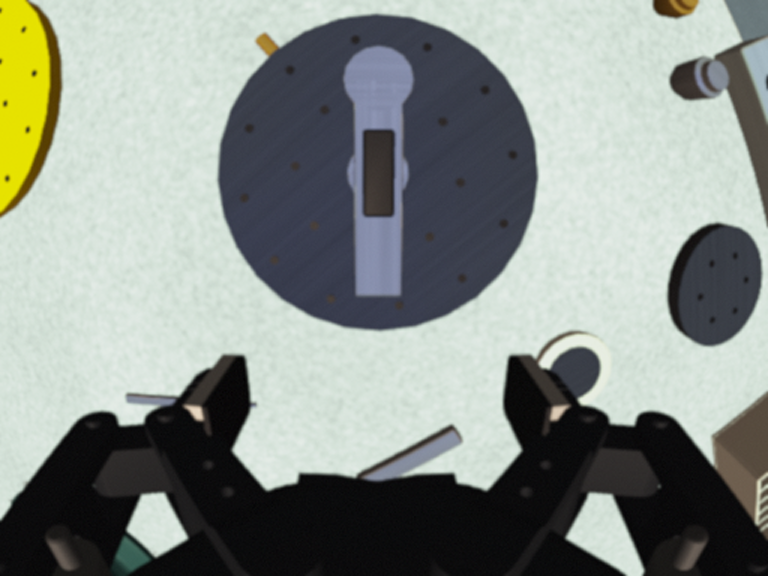

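The bar lies centred across the insert, round end at (378,78), square end at (378,290). Next I'll get its exact pose and level.

```bash
cat >> h.py <<'E'
def barpose(p,c=(576.8,214.5),yaw0=60):
    W=fcloud(p); D=W[...,:2]-np.array(c); a=np.radians(yaw0); ex=np.array([np.cos(a),np.sin(a)]); ey=np.array([-ex[1],ex[0]])
    A,B,z=D@ex,D@ey,W[...,2]
    m=(abs(A)<100)&(abs(B)<30)&(z>33)&(z<52)
    n,l,s,_=cv2.connectedComponentsWithStats(m.astype(np.uint8)); 
    k=1+np.argmax(s[1:,4]); m=(l==k)
    sq=m&(A<-32)&(A>-76); rd=m&(A>45)&(A<75); 
    r=cv2.minAreaRect(W[m][:,:2].astype(np.float32))
    print("rect",np.round(r[0],1),np.round(r[1],1),round(r[2],1),"along",np.round(np.percentile(A[m],[.3,99.7]),1),"across sq",np.round(np.percentile(B[sq],[1,99]),1),"rd",np.round(np.percentile(B[rd],[1,99]),1))
    g=m|((abs(A)<40)&(abs(B)<14)&(z>60)&(z<75)); G=g&(z>60)&(z<75)
    r=cv2.minAreaRect(W[G][:,:2].astype(np.float32)) if G.sum()>5 else None; print("grip",r, np.median(z[G]) if G.sum() else 0)
    q=m&(abs(A)>32)&(abs(A)<76); s=np.polyfit(A[q],z[q],1); print("z@-60,+60",np.round(np.polyval(s,[-60,60]),2),"face z",np.nanmedian(z[(abs(A)<60)&(abs(B)>40)&(abs(B)<70)]))
E
python3 -c "
from h import *
barpose(dict(np.load('w4.npz')))
print(robot.ik([577+30,214.5+52,110],down(-30)),robot.ik([577-30,214.5-52,110],down(-30)))"
```

```text
rect [577.8 215.1] [160.7  42.9] 60.0 along [-79.   80.3] across sq [-14.9  14.7] rd [-20.9  20. ]
grip ((576.80224609375, 214.65457153320312), (49.598182678222656, 17.88979721069336), 60.25800704956055) 72.12056354388233
z@-60,+60 [42.16 42.2 ] face z 241.73614630242486
[-1.03054849  0.78833532  0.87035397  1.62898706 -0.67510976  1.05027122
 -0.47874141] [-1.01415781  0.65027557  0.91116885  1.87483485 -0.63570449  0.93692489
 -0.32735742]
```

Level to 0.1 mm, with the grip centre within 0.2 mm of the insert centre. Now pressing the round end with shut fingers, in fine steps with a force stop.

```bash
cat >> h.py <<'E'
def press(x,y,zstart=44.,zmin=35.5,stop=3.3):
    robot.line_to([x,y,70],rate=170); robot.line_to([x,y,zstart],rate=60); robot.sleep(.2)
    f0,s=fz(8); print("base",round(f0,2),round(s,2),np.round(robot.current_ee_pos(),2)); z=zstart; log=[]
    while z>zmin:
        z-=0.5 if z>39.2 else 0.2
        robot.line_to([x,y,z],rate=8); f,_=fz(3); log.append((round(z,1),round(robot.current_ee_pos()[2],2),round(f-f0,2)))
        if f-f0>stop: break
    print(log,robot.current_time_s())
E
python3 - <<'E'
from h import *
robot.close(); print(robot.current_grip_width(),robot.current_time_s())
robot.line_to([590,240,130],rate=170)
press(606.8,266.6)
E
```

```text
0.02388119693972718 17.0583
base -0.06 0.43 [606.88 266.68  44.2 ]
[(43.5, np.float64(43.49), np.float64(0.13)), (43.0, np.float64(42.96), np.float64(0.33)), (42.5, np.float64(42.49), np.float64(-0.13)), (42.0, np.float64(41.99), np.float64(-0.29)), (41.5, np.float64(41.47), np.float64(-0.23)), (41.0, np.float64(41.07), np.float64(1.37)), (40.5, np.float64(40.56), np.float64(1.54)), (40.0, np.float64(40.0), np.float64(1.55)), (39.5, np.float64(39.5), np.float64(2.23)), (39.0, np.float64(39.0), np.float64(1.88)), (38.8, np.float64(38.81), np.float64(2.15)), (38.6, np.float64(38.6), np.float64(1.95)), (38.4, np.float64(38.43), np.float64(2.49)), (38.2, np.float64(38.31), np.float64(4.58))] 23.4917
```

Run:
```python
from h import *
p=robot.camera("wrist"); save(p,"w5.png",scale=1.5); barpose(p); print(fz(4),robot.current_ee_pos())
t=robot.camera("top"); W=cloud(t); a=np.radians(60); D=W[...,:2]-[576.8,214.5]; A=D@[np.cos(a),np.sin(a)];B=D@[-np.sin(a),np.cos(a)]
for lo,hi in((-75,-35),(68,80)):
    m=(A>lo)&(A<hi)&(abs(B)<10); print(lo,hi,m.sum(),np.nanmedian(W[m][:,2]))
```

```text
Traceback (most recent call last):
  File "h.py", line 38, in barpose
    print("rect",np.round(r[0],1),np.round(r[1],1),round(r[2],1),"along",np.round(np.percentile(A[m],[.3,99.7]),1),"across sq",np.round(np.percentile(B[sq],[1,99]),1),"rd",np.round(np.percentile(B[rd],[1,99]),1))
                                                                                                                                        ~~~~~~~~~~~~~^^^^^^^^^^^^^^
IndexError: index -1 is out of bounds for axis 0 with size 0
```

View pics/w5.png

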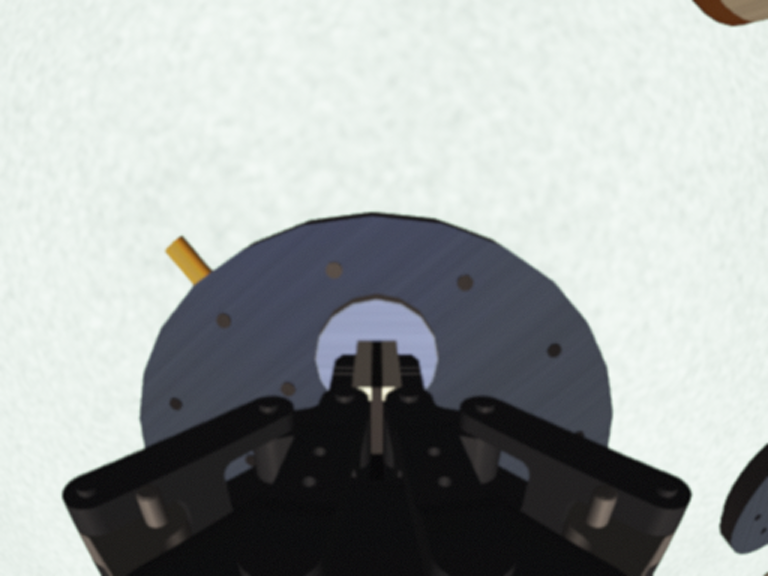

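Fingertips are on the round end at (377,345). I'll measure the disc tip's height against the face in depth.

Run:
```python
from h import *
p=robot.camera("wrist"); W=fcloud(p); a=np.radians(60); D=W[...,:2]-[576.8,214.5]; A=D@[np.cos(a),np.sin(a)];B=D@[-np.sin(a),np.cos(a)]; z=W[...,2]
for lo,hi in((71,73),(73,75),(75,77),(77,79),(79,81)):
    m=(A>lo)&(A<hi)&(abs(B)<6)&(z<60); print(lo,hi,m.sum(),np.round(np.nanmedian(z[m]),2))
m=(A>90)&(A<105)&(abs(B)<30)&(z<60); print("face",np.nanmedian(z[m]))
print(fz(4),robot.current_ee_pos(),robot.current_time_s())
```

```text
71 73 84 37.79
73 75 89 37.75
75 77 79 37.61
77 79 82 37.36
79 81 89 37.35
face 27.246466275523943
(np.float64(5.186560134530852), np.float64(0.2852743262022464)) [606.87129679 266.60904763  38.28099761] 23.6583
```

The tip's top is 10.1 mm above the face, which equals the bar's thickness, so the round end is on the face. Releasing gently, checking the pose, then the square end.

Run:
```python
from h import *
robot.line_to([606.8,266.6,43],rate=12); robot.line_to([606.8,266.6,100],rate=120)
robot.line_to([544.4,159.5,170],rate=170); robot.sleep(.1)
p=robot.camera("wrist"); save(p,"w6.png",scale=1.5); np.savez("w6.npz",**{k:p[k] for k in("img","range_z","mtx","xyz","rotation")}); print(robot.current_time_s())
barpose(p)
```

```text
25.9667
rect [577.8 215.6] [161.4  42.3] 60.1 along [-78.8  80.6] across sq [-14.8  14.3] rd [-20.4  20.1]
grip ((577.2504272460938, 214.25535583496094), (50.22148513793945, 17.844350814819336), 59.8299560546875) 72.06644261453567
z@-60,+60 [42.18 42.2 ] face z 244.30853284631337
```

View pics/w6.png

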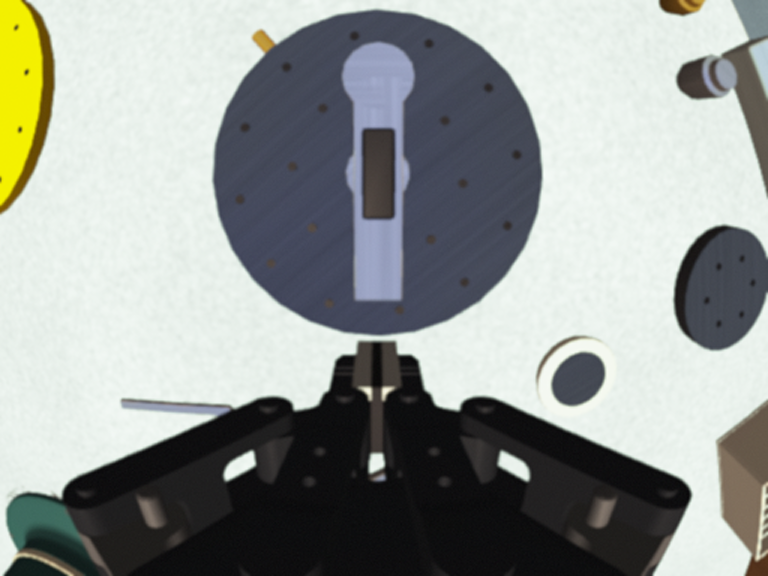

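The bar swung back level (42.2 at both ends). Pressing the square end.

Run:
```python
from h import *
press(546.9,162.6)
p=robot.camera("wrist"); save(p,"w7.png",scale=1.5); np.savez("w7.npz",**{k:p[k] for k in("img","range_z","mtx","xyz","rotation")})
W=fcloud(p); a=np.radians(60); D=W[...,:2]-[576.8,214.5]; A=D@[np.cos(a),np.sin(a)];B=D@[-np.sin(a),np.cos(a)]; z=W[...,2]
for lo,hi in((-48,-40),(-40,-32),(32,42),(42,52),(52,62),(62,72)):
    m=(A>lo)&(A<hi)&(abs(B)<12)&(z<60); print(lo,hi,m.sum(),np.round(np.nanmedian(z[m]),2) if m.sum() else 0)
```

```text
base 0.04 0.34 [547.01 162.68  44.18]
[(43.5, np.float64(43.51), np.float64(-0.42)), (43.0, np.float64(43.0), np.float64(0.12)), (42.5, np.float64(42.47), np.float64(0.08)), (42.0, np.float64(41.99), np.float64(0.54)), (41.5, np.float64(41.48), np.float64(-0.23)), (41.0, np.float64(41.08), np.float64(1.68)), (40.5, np.float64(40.53), np.float64(2.77)), (40.0, np.float64(39.99), np.float64(2.92)), (39.5, np.float64(39.49), np.float64(2.89)), (39.0, np.float64(38.98), np.float64(2.3)), (38.8, np.float64(38.8), np.float64(3.18)), (38.6, np.float64(38.6), np.float64(2.89)), (38.4, np.float64(38.4), np.float64(2.75)), (38.2, np.float64(38.2), np.float64(3.15)), (38.0, np.float64(38.1), np.float64(4.85))] 32.125
-48 -40 683 39.98
-40 -32 353 40.53
32 42 1140 46.61
42 52 1117 47.42
52 62 801 48.09
62 72 0 0
```

View pics/w7.png

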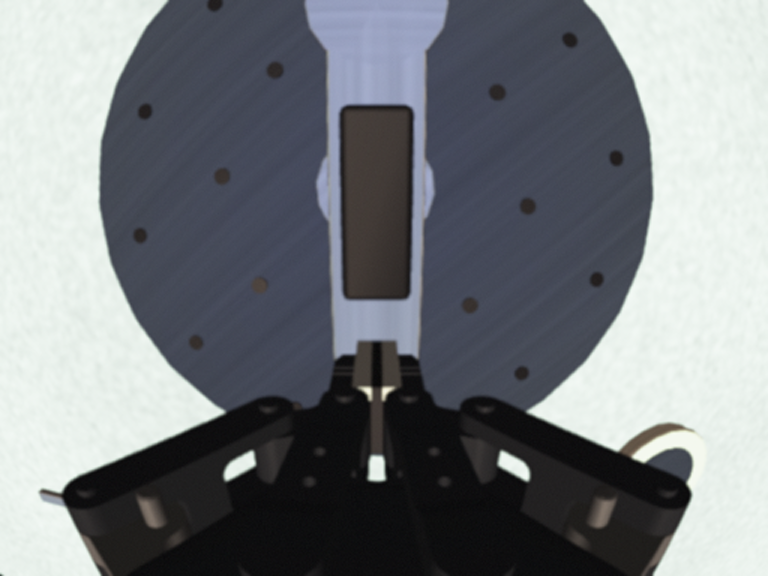

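The tilt is 0.080, which is 5 mm over 60 mm. That puts the square end about 10 mm above the face on its top side, so it is down. Releasing and doing a final check.

Run:
```python
from h import *
robot.line_to([546.9,162.6,43],rate=12); robot.line_to([546.9,162.6,100],rate=120)
robot.line_to([538,150,190],rate=150); robot.sleep(.4)
p=robot.camera("wrist"); save(p,"w8.png",scale=1.5); barpose(p); print(robot.current_time_s(),robot.current_ft_force())
```

```text
rect [577.1 215.3] [160.9  42.8] 59.6 along [-79.3  80.5] across sq [-15.1  14.6] rd [-20.6  20. ]
grip ((577.3583984375, 214.42327880859375), (49.191139221191406, 17.72539520263672), 58.96883010864258) 72.09407148839799
z@-60,+60 [42.2 42.2] face z 27.228341776351158
34.575 [ 0.15527818  0.04724446 -0.28911812]
```

View pics/w8.png

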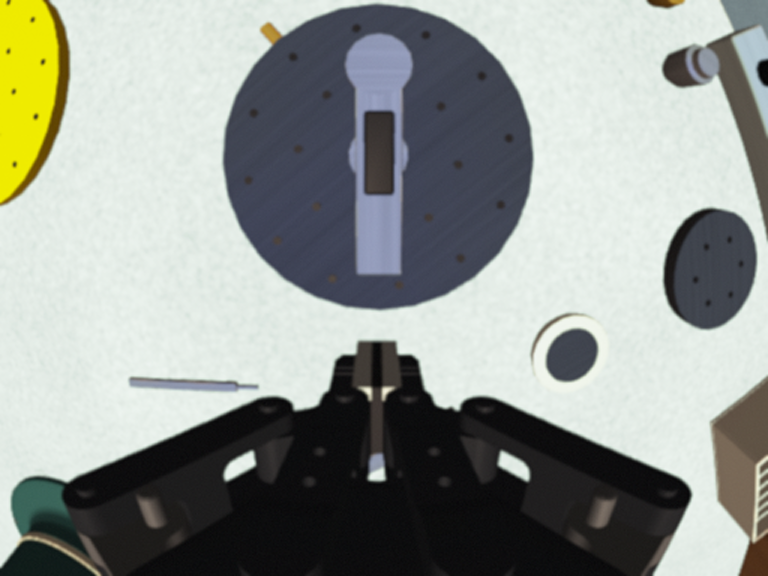

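The bar lies level and centred, and the robot is clear of it.

```bash
python3 -c "
from h import *
print(robot.finish_job())"
```

```text
the job is handed in; nothing more can be done
None
```

The job is done and handed in at about 34.6 s of the 51 s allowed. The rocking shows that the chuck's centre stands proud by about 5 mm.

- **Placing:** I took the farthest straightedge by its grip, laid it across the dark 220 mm chuck and let go. The last step of the descent read about 13 N at contact, more than I wanted. I eased that to roughly nothing before opening the fingers.
- **Round end:** It tipped at about 1.5–2.5 N and stopped hard, with 5 N at the stop. Its tip's top measured 10.1 mm above the face, which is the bar's thickness, so it was down. It swung back level when released.
- **Square end:** It tipped at about 3 N and stopped hard at 4.9 N. The end itself was hidden, so I judged it from the bar's tilt of 0.08 (5 mm over about 62 mm), which puts it on the face. It also swung back level.

**Last check:** The bar is level, 42.2 mm at both ends, and its middle is within about 1 mm of the insert's centre. The robot is clear, with a force reading near zero. The depth camera reads about 1.2 mm high throughout (true values 41 and 26 mm). The scene camera's first chuck position was about 15 mm away from the close-up one, so I used the close-up.

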